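Put the bedside medicines back in their fitted holders

ROBOT

A 6-joint arm with a two-finger parallel gripper is mounted at the origin on the work surface. World frame = base frame: x ahead of the robot, y to its left, z up, the work surface at z = 0. Lengths are in m, angles in rad, forces in N, time in s.
With the tool pointing down it reaches from about 0.225 to 0.875 m from the base axis. Payload 3.4 kg.
Tool frame: the origin (TCP) lies at the very end of the fingers, on their centre line; the grasp point (between the pads) lies 19 mm behind it; z points along the fingers, y is the line along which they close (so a half turn about z gives the same grasp; the last joint's range is limited). The gripper opens to 85 mm and grips with 20 to 120 N. Pads are 22 mm wide; open, the fingers measure 114 mm over their backs; the gripper's body (76 mm by 85 mm) begins 54 mm behind the grasp point. The pads swing forward as they close: fully open they stand 13 mm farther back than shut.
Start: joints at [1.033, 0.276, 1.505, -0, 1.361, -0.121], TCP at [0.233, 0.526, 0.231] pointing down, gripper open.
Joint ranges: [-2.89, 2.89], [-0.75, 2.08], [0.22, 2.7], [-1.18, 4.32], [0.11, 2.71], [-2.7, 2.7]. Speed limits (rad/s): [2.57, 2.57, 3.14, 3.14, 3.14, 3.14].

INTERFACE

Orientations are given as a unit quaternion [x, y, z, w].
In Python, from rig import monitor, cams, ticket gives the robot as it stands.
- The arm moves only by the shell command python3 -m handwheel [FORCE], which reads ROWS from standard input. ROWS is a JSON list of rows, 1 to 12 of them, each an object with the fields sx, sy, sz (the shift in cm), rx, ry, rz (a rotation vector in units of 0.25 rad), aperture (the finger opening in m); a field left out counts as zero (the opening has to be given); each row is the pose to reach, as a shift and turn from the pose commanded when the command began, along the tool's axes at that moment; what a row does not reach only later rows make up. A row lasts 1/12 s, in which the tool goes at most 0.0417 m and 0.125 rad, less where a joint would pass 70% of its speed; a pose out of reach is approached as far as the arm can. The fingers move at their own pace and stop on an object; FORCE is the grip in N (left out, the last holds). Time passes only in rows, so rows that do not move let the fingers close. It prints the time, the measured TCP pose, the force, the opening and the grip force at its end. Input that does not fit is refused with a message, and nothing moves.
- monitor.get_obs(): the state, without advancing time (a new reading comes with each control period).
- cams.capture(name): name is "scene" or "top"; returns (picture, depth): 400x640x3 uint8, blue, green, red; 400x640 float32, m along the optical axis (not along the pixel's ray), 0 where there is no reading.
- cams.get_calibration(name): a dict with "K" (3x3 intrinsics, pixels), "rvec" (rotation vector, rad) and "tvec" (3), from world to camera coordinates, as OpenCV has them. Camera axes: x right, y down, z forward; pixel columns grow to the right and rows downward; lengths in m; the calibration is good to about 2 mm. A picture is of the moment at which its call begins. get_calibration takes no time and is no camera call.
- ticket.job_done(): hands the job in; it is judged then, once.
The state is a dict: "time": time; "joints": joint angles; "dq": joint speeds; "joint_efforts": joint torques, N m; "eef_pos": TCP position; "ee_rot": TCP orientation; "wrist_force": force on the tool from outside, world axes, zero at the start; "ft_torque": the same for the moment, N m; "finger_gap": finger opening in m; "grasp_force": force on a finger pad.
Only numpy, scipy, OpenCV 4.12 (cv2) and the standard library are available. Lean on these libraries where they do the work, as an engineer would, in place of code of your own. Each camera call takes 0.05 s, during which the arm holds its last target. There are 200 camera calls.

TASK

Put the four medicines on the child's bedside chest away, each standing upright in the wooden holder made for it: the three amber bottles in the round holders by size (largest in largest, medium in medium, dropper bottle in the smallest) and the tablet carton in the rectangular one. Set each one down on the holder's floor rather than dropping it, and leave the child's beaker and stacking toy where they are.

Things in the scene. Friction and masses are not known exactly. Their poses are not given: they have to be found in the camera images.
- large_bottle: Largest medicine bottle: round amber glass, white ribbed screw cap, paper label; 52 mm across, straight-sided up to 76 mm, then a shoulder and cap, 108 mm tall, about 220 g. Its origin is the centre of its underside, z up along the bottle. Loose.
- medium_bottle: Medium medicine bottle: same look, 40 mm across, straight-sided up to 62 mm, 90 mm tall with its white screw cap, about 130 g. Its origin is the centre of its underside, z up along the bottle. Loose.
- dropper_bottle: Small dropper bottle: round amber glass, 30 mm across, straight-sided up to 55 mm, white collar and a dark rubber bulb on top, 95 mm tall in all, about 60 g. Its origin is the centre of its underside, z up along the bottle. Loose.
- carton: Closed tablet carton of plain brown card with a pale band round its foot, standing upright: 60 mm (its x) by 26 mm (its y) by 75 mm tall, about 50 g. Origin at the centre of its underside. Loose.
- large_holder: Largest of three low round wooden holders (shallow open wells): 70 mm wide inside, 78 mm outside. Floor 4 mm thick, rim 16 mm high over the table, wall 4 mm. Origin at the centre of its underside on the table, z up. It stands fast on the table.
- medium_holder: Middle-sized round wooden holder: 58 mm wide inside, 66 mm outside. Floor 4 mm thick, rim 16 mm high over the table, wall 4 mm. Origin at the centre of its underside on the table, z up. It stands fast on the table.
- small_holder: Smallest round wooden holder: 48 mm wide inside, 56 mm outside. Floor 4 mm thick, rim 16 mm high over the table, wall 4 mm. Origin at the centre of its underside on the table, z up. It stands fast on the table.
- carton_holder: The only rectangular wooden holder: 78 mm (its x) by 44 mm (its y) inside, 86 by 52 mm outside. The carton stands in it with its long side along the holder's long side, either way round. Floor 4 mm thick, rim 16 mm high over the table, wall 4 mm. Origin at the centre of its underside on the table, z up. It stands fast on the table.
- beaker: Child's empty white plastic beaker with a handle, 62 mm across the rim (the handle at its +y reaches 45 mm from the axis), 75 mm tall; not a medicine. Loose, origin at the centre of its underside.
- stacking_toy: Child's wooden stacking toy, a cone of discs with a ball on top, 68 mm across the foot, 91 mm tall; not a medicine. Loose, origin at the centre of its underside.

How it is judged:
By the outcome, as a careful person would: the job done as asked, in the order asked, and still so for the second after the job is handed in, with the robot touching nothing.
It also fails if it takes over 109 s, if anything falls off the work surface, if the arm or the gripper's body presses on something with over 40 N, if the wrist force passes 120 N, or if a joint passes its speed limit or range.

## Working session

There is one attempt and no reset: what is moved stays moved. The work goes in short steps, Python scripts to look and compute and a shell command to move; the robot and the scene stay as the last step left them, time stands still between calls to the robot, and variables do not carry over. Pictures are saved under pics/ and viewed, at most 14 in all, crops included, and the job is handed in when it is done.

```bash
mkdir -p pics; ls; python3 - <<'E'
from rig import monitor,cams
import cv2,numpy as np
for n in("scene","top"):
    p,d=cams.capture(n);cv2.imwrite(f"pics/{n}0.png",p);np.save(f"{n}_d.npy",d)
    c=cams.get_calibration(n);R=cv2.Rodrigues(np.array(c["rvec"],float))[0]
    print(n,np.array(c["K"]).round(1).tolist(),(-R.T@np.ravel(c["tvec"])).round(3),R.round(3).tolist(),(d>0).mean())
o=monitor.get_obs();print(o)
E
```

```text
pics
scene [[404.0, 0.0, 318.9], [0.0, 404.0, 201.0], [0.0, 0.0, 1.0]] [ 1.037 -0.291  0.65 ] [[0.509, 0.861, -0.001], [0.637, -0.377, -0.673], [-0.58, 0.342, -0.74]] 0.99605859375
top [[363.4, 0.0, 321.1], [0.0, 363.4, 196.3], [0.0, 0.0, 1.0]] [0.427 0.009 0.891] [[-0.021, -1.0, -0.003], [-0.988, 0.022, -0.153], [0.153, -0.0, -0.988]] 0.995890625
{'time': 0.1, 'joints': array([ 1.03296244e+00,  2.76554872e-01,  1.50599835e+00, -4.95473309e-06,
        1.36069184e+00, -1.21044144e-01]), 'dq': array([ 0.00075338, -0.00066169, -0.00283155, -0.00043601,  0.00119124,
       -0.00031182]), 'joint_efforts': array([ 3.43836604e-03, -4.17698157e+01, -2.46407694e+01, -2.18490936e-04,
        5.81665750e-03,  9.97443493e-06]), 'eef_pos': array([0.23256735, 0.52536394, 0.23051628]), 'ee_rot': array([ 2.06889189e-01,  9.78364033e-01, -7.82561595e-04, -2.64996258e-04]), 'wrist_force': array([-0.75707171, -0.23416562,  0.06587655]), 'ft_torque': array([-0.01840555,  0.01376888, -0.00101525]), 'grasp_force': 0.0, 'finger_gap': 0.0852685044778618}
```

View pics/top0.png

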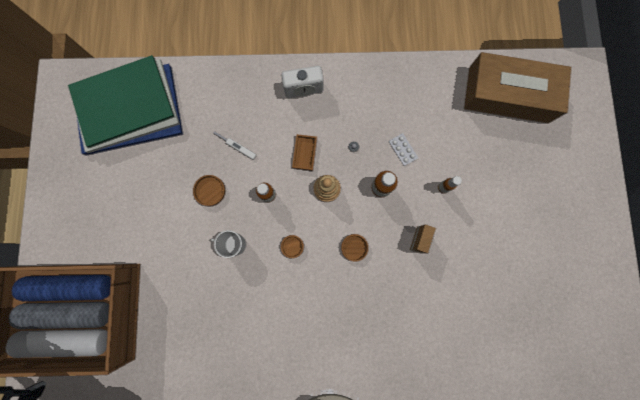

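View pics/scene0.png

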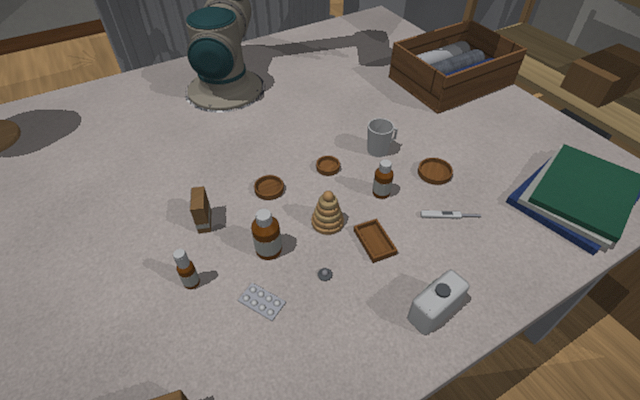

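The top view shows:
- **Medicines:** large bottle (386,183), medium (264,193), dropper (450,185) and carton (424,239).
- **Round holders:** (209,191), (354,247) and (291,246), sizes still to be measured.
- **Other:** rectangular holder (304,153), toy (327,188), beaker (228,243).

The scene view shows the same layout. Next I'll measure from both depth views.

```bash
cat > h.py <<'E'
import numpy as np,cv2
from rig import monitor,cams
from scipy.optimize import least_squares
def cloud(n,save=None):
    p,d=cams.capture(n)
    if save: cv2.imwrite(save,p)
    c=cams.get_calibration(n);K=np.array(c["K"]);R=cv2.Rodrigues(np.array(c["rvec"],float))[0];t=np.ravel(c["tvec"])
    v,u=np.nonzero(d>0);z=d[v,u]
    return (np.c_[(u-K[0,2])/K[0,0]*z,(v-K[1,2])/K[1,1]*z,z]-t)@R, np.c_[u,v], p[v,u]
def circ(P,r=None):
    x0=P[:,:2].mean(0)
    if r: f=lambda q:np.hypot(*(P[:,:2]-q[:2]).T)-r
    else: f=lambda q:np.hypot(*(P[:,:2]-q[:2]).T)-q[2]
    s=least_squares(f,x0 if r else [*x0,.03],loss='soft_l1',f_scale=.002);return s.x.round(4),np.abs(s.fun).mean().round(4)
E
python3 - <<'E'
from h import *
T=cloud("top");S=cloud("scene")
pix=dict(h209=(209,191),h354=(354,247),h291=(291,246),rect=(304,153),large=(386,183),med=(264,193),drop=(450,185),carton=(424,239),beaker=(228,243),toy=(327,188))
for n,(u,v) in pix.items():
    c=T[0][(np.abs(T[1]-[u,v])<=3).all(1)].mean(0)
    print("==",n,c.round(3))
    for nm,C in(("T",T),("S",S)):
        P=C[0];P=P[np.hypot(*(P[:,:2]-c[:2]).T)<.065]
        tab=np.median(P[P[:,2]<.007,2]) if (P[:,2]<.007).any() else np.nan
        Q=P[P[:,2]>.008]
        print(nm,"table",tab.round(4),"ztop",np.percentile(Q[:,2],99).round(3),len(Q),"bbox",Q[:,:2].min(0).round(3),Q[:,:2].max(0).round(3))
        if n[0]=='h':
            Q=P[(P[:,2]>.013)&(P[:,2]<.02)];print("  rim",circ(Q), "floor",np.median(P[np.hypot(*(P[:,:2]-c[:2]).T)<.012,2]).round(4))
        elif n in("rect","carton"):
            lo,hi=(.012,.022) if n=="rect" else (.068,.09)
            Q=P[(P[:,2]>lo)&(P[:,2]<hi)]
            if len(Q)>4:print("  rect",cv2.minAreaRect((Q[:,:2]*1000).astype(np.float32)),len(Q))
        elif n in("large","med","drop","beaker"):
            r,h=dict(large=(.026,.074),med=(.02,.06),drop=(.015,.053),beaker=(.031,.07))[n]
            Q=P[(P[:,2]>.015)&(P[:,2]<h)];print("  body",len(Q),circ(Q,r))
            q=P[P[:,2]>h+(.022 if n!="beaker" else 0)];print("  cap mid",len(q),((q.min(0)+q.max(0))/2).round(4))
E
```

```text
== h209 [0.584 0.287 0.003]
T table 0.0001 ztop 0.018 202 bbox [0.547 0.245] [0.623 0.323]
  rim (array([0.5845, 0.2842, 0.0367]), np.float64(0.001)) floor 0.003
S table -0.0018 ztop 0.015 215 bbox [0.548 0.245] [0.626 0.322]
  rim (array([0.5873, 0.2834, 0.0368]), np.float64(0.0012)) floor 0.0012
== h354 [ 0.439 -0.068  0.003]
T table -0.0005 ztop 0.018 147 bbox [ 0.405 -0.101] [ 0.469 -0.038]
  rim (array([ 0.4374, -0.0692,  0.0308]), np.float64(0.001)) floor 0.0031
S table -0.0022 ztop 0.015 190 bbox [ 0.406 -0.103] [ 0.473 -0.037]
  rim (array([ 0.4402, -0.0699,  0.0305]), np.float64(0.0011)) floor 0.0012
== h291 [0.444 0.084 0.003]
T table -0.0006 ztop 0.018 116 bbox [0.416 0.055] [0.47  0.108]
  rim (array([0.4432, 0.0807, 0.0258]), np.float64(0.0009)) floor 0.0031
S table -0.0025 ztop 0.015 137 bbox [0.417 0.053] [0.474 0.107]
  rim (array([0.4458, 0.08  , 0.0258]), np.float64(0.001)) floor 0.0011
== rect [0.676 0.05  0.003]
T table -0.0 ztop 0.018 204 bbox [0.631 0.016] [0.722 0.079]
  rect ((676.04443359375, 47.73466491699219), (52.23299789428711, 86.73688507080078), 81.6997
[... 1456 characters left out ...]
4482422) 328
S table -0.0024 ztop 0.075 735 bbox [ 0.423 -0.248] [ 0.489 -0.202]
  rect ((454.7254333496094, -224.84957885742188), (26.61173439025879, 61.960716247558594), 69.03623962402344) 327
== beaker [0.455 0.237 0.005]
T table -0.0006 ztop 0.077 460 bbox [0.422 0.189] [0.482 0.263]
  body 306 (array([0.4507, 0.2147]), np.float64(0.0033))
  cap mid 126 [0.4516 0.219  0.0735]
S table -0.0029 ztop 0.073 839 bbox [0.421 0.189] [0.484 0.263]
  body 712 (array([0.4532, 0.221 ]), np.float64(0.0033))
  cap mid 86 [0.4522 0.2193 0.0723]
== toy [ 0.572 -0.005  0.074]
T table -0.0009 ztop 0.09 577 bbox [ 0.551 -0.038] [0.614 0.026]
S table -0.0024 ztop 0.088 943 bbox [ 0.566 -0.04 ] [0.62  0.025]
```

```bash
cat > go.py <<'E'
import sys,numpy as np
from rig import monitor
from scipy.spatial.transform import Rotation as R
T=dict(large=(.5857,-.1414),med=(.573,.1406),drop=(.581,-.2955),carton=(.454,-.225),L=(.586,.284),M=(.439,-.0695),S=(.4445,.0803),rect=(.6768,.0476))
o=monitor.get_obs();r=R.from_quat(o["ee_rot"]);m=r.as_matrix()
print(round(o["time"],2),o["eef_pos"].round(4),"y-line deg",np.degrees(np.arctan2(m[1,1],m[0,1])).round(2),"tilt",m[:,2].round(3),"j",o["joints"].round(2),"gap",round(o["finger_gap"],4),"gf",round(o["grasp_force"],1),"wf",o["wrist_force"].round(1))
for a in sys.argv[1:]:
    n,z=a.split(":");print(a,"tool delta",r.inv().apply(np.r_[T[n],float(z)]-o["eef_pos"]).round(4))
E
python3 go.py large:.2305
```

```text
0.2 [0.2326 0.5255 0.2308] y-line deg 66.12 tilt [-0.001 -0.001 -1.   ] j [ 1.03  0.28  1.51  0.    1.36 -0.12] gap 0.0855 gf 0.0 wf [-0.4  0.7  0.4]
large:.2305 tool delta [-0.5929 -0.4669  0.0007]
```

Units first: shifts go in cm and turns go in units of 0.25 rad. So -0.296 m is -29.6, -0.233 m is -23.3.

```bash
echo '[{"sx":-29.6, "sy":-23.3, "aperture":0.085}, {"sx":-29.6, "sy":-23.3, "aperture":0.085}, {"sx":-29.6, "sy":-23.3, "aperture":0.085}, {"sx":-29.6, "sy":-23.3, "aperture":0.085}, {"sx":-29.6, "sy":-23.3, "aperture":0.085}, {"sx":-29.6, "sy":-23.3, "aperture":0.085}, {"sx":-29.6, "sy":-23.3, "aperture":0.085}, {"sx":-29.6, "sy":-23.3, "aperture":0.085}, {"sx":-29.6, "sy":-23.3, "aperture":0.085}, {"sx":-29.6, "sy":-23.3, "aperture":0.085}, {"sx":-29.6, "sy":-23.3, "aperture":0.085}]' | python3 -m handwheel 40
echo '[{"sx":-29.7, "sy":-23.4, "aperture":0.085}, {"sx":-29.7, "sy":-23.4, "aperture":0.085}, {"sx":-29.7, "sy":-23.4, "aperture":0.085}, {"sx":-29.7, "sy":-23.4, "aperture":0.085}, {"sx":-29.7, "sy":-23.4, "aperture":0.085}, {"sx":-29.7, "sy":-23.4, "aperture":0.085}, {"sx":-29.7, "sy":-23.4, "aperture":0.085}, {"sx":-29.7, "sy":-23.4, "aperture":0.085}, {"sx":-29.7, "sy":-23.4, "aperture":0.085}, {"sx":-29.7, "sy":-23.4, "aperture":0.085}, {"sx":-29.7, "sy":-23.4, "aperture":0.085}]' | python3 -m handwheel
python3 go.py large:.13 large:.042
```

```text
time: 1.12
eef_pos: [0.4101, 0.191, 0.2312]
ee_rot: [0.21, 0.978, 0.0, -0.0]
wrist_force: [-0.4, -0.9, -0.2]
finger_gap: 0.0851
grasp_force: 0.0
time: 2.03
eef_pos: [0.5872, -0.1415, 0.2302]
ee_rot: [0.207, 0.978, 0.0, -0.001]
wrist_force: [0.1, 0.4, 0.3]
finger_gap: 0.085
grasp_force: 0.0
2.03 [ 0.5872 -0.1415  0.2302] y-line deg 66.06 tilt [-0.001  0.001 -1.   ] j [-0.35  0.32  1.44  0.    1.38 -1.51] gap 0.085 gf 0.0 wf [0.1 0.4 0.3]
large:.13 tool delta [ 0.0013 -0.0005  0.1002]
large:.042 tool delta [ 0.0011 -0.0006  0.1882]
```

To row units: 0.188 m is 18.8, 0.185 m is 18.5.

```bash
echo '[{"sx":0.1, "sy":-0.05, "sz":4, "aperture":0.085}, {"sx":0.1, "sy":-0.05, "sz":8, "aperture":0.085}, {"sx":0.1, "sy":-0.05, "sz":11, "aperture":0.085}, {"sx":0.1, "sy":-0.05, "sz":14, "aperture":0.085}, {"sx":0.1, "sy":-0.05, "sz":16, "aperture":0.085}, {"sx":0.1, "sy":-0.05, "sz":17.5, "aperture":0.085}, {"sx":0.1, "sy":-0.05, "sz":18.5, "aperture":0.085}, {"sx":0.1, "sy":-0.05, "sz":18.8, "aperture":0.085}, {"sx":0.1, "sy":-0.05, "sz":18.8, "aperture":0.085}]' | python3 -m handwheel 40
echo '[{"aperture":0.04}, {"aperture":0.04}, {"aperture":0.04}, {"aperture":0.04}, {"aperture":0.04}, {"aperture":0.04}]' | python3 -m handwheel 40
python3 go.py L:.23
python3 -c "
from h import *
cloud('scene','pics/s1.png')"
```

```text
time: 2.78
eef_pos: [0.5845, -0.1396, 0.043]
ee_rot: [0.206, 0.979, 0.0, -0.001]
wrist_force: [0.4, 0.2, -0.2]
finger_gap: 0.0849
grasp_force: 0.0
time: 3.28
eef_pos: [0.5858, -0.1414, 0.0449]
ee_rot: [0.207, 0.978, 0.0, 0.001]
wrist_force: [-0.2, 2.0, 5.9]
finger_gap: 0.0507
grasp_force: 42.1
3.28 [ 0.5858 -0.1414  0.0449] y-line deg 66.09 tilt [ 0.003 -0.    -1.   ] j [-0.35  0.47  1.7   0.    0.96 -1.51] gap 0.0507 gf 42.1 wf [-0.2  2.   5.9]
L:.23 tool delta [ 0.1718  0.3891 -0.1852]
```

View pics/s1.png

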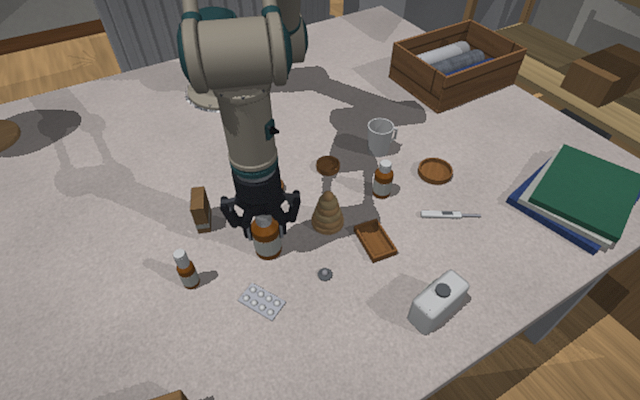

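The large bottle is between the pads at (266,235), upright. I'll lift it and carry it over.

To row units: 0.275 m is 27.5, 0.24 m is 24.

```bash
echo '[{"sz":-1.5, "aperture":0.04}, {"sz":-5, "aperture":0.04}, {"sz":-9, "aperture":0.04}, {"sz":-13, "aperture":0.04}, {"sx":1.5, "sy":3, "sz":-15.5, "aperture":0.04}, {"sx":3, "sy":6.5, "sz":-15.5, "aperture":0.04}, {"sx":4.5, "sy":10, "sz":-15.5, "aperture":0.04}, {"sx":6, "sy":13.5, "sz":-15.5, "aperture":0.04}, {"sx":7.5, "sy":17, "sz":-15.5, "aperture":0.04}, {"sx":9, "sy":20.5, "sz":-15.5, "aperture":0.04}, {"sx":10.5, "sy":24, "sz":-15.5, "aperture":0.04}, {"sx":12, "sy":27.5, "sz":-15.5, "aperture":0.04}]' | python3 -m handwheel 40
echo '[{"sx":1.5, "sy":3.5, "aperture":0.04}, {"sx":3, "sy":7, "aperture":0.04}, {"sx":4.2, "sy":9.4, "aperture":0.04}, {"sx":5, "sy":11, "aperture":0.04}, {"sx":5.2, "sy":11.4, "aperture":0.04}, {"sx":5.2, "sy":11.4, "aperture":0.04}, {"sx":5.2, "sy":11.4, "aperture":0.04}]' | python3 -m handwheel
python3 go.py L:.075 L:.049
python3 - <<'E'
from h import *
o=monitor.get_obs()["eef_pos"]
P=cloud("scene")[0];P=P[(np.hypot(*(P[:,:2]-o[:2]).T)<.05)&(P[:,2]>.03)]
Q=P[P[:,2]<o[2]+.03];print("bottom z",np.percentile(Q[:,2],1),"body",circ(Q[Q[:,2]<o[2]-.01],.026))
for lo in(-.04,-.03,-.02,-.01):
    q=P[(P[:,2]>o[2]+lo)&(P[:,2]<o[2]+lo+.01)];print(lo,len(q),circ(q,.026))
E
```

```text
time: 4.33
eef_pos: [0.5857, 0.1601, 0.1978]
ee_rot: [0.207, 0.978, -0.0, -0.0]
wrist_force: [1.5, -0.4, -3.2]
finger_gap: 0.0507
grasp_force: 42.9
time: 4.92
eef_pos: [0.5848, 0.2829, 0.1978]
ee_rot: [0.207, 0.978, -0.001, -0.0]
wrist_force: [0.6, 1.2, -2.6]
finger_gap: 0.0504
grasp_force: 42.9
4.92 [0.5848 0.2829 0.1978] y-line deg 66.12 tilt [-0.001 -0.002 -1.   ] j [ 0.34  0.41  1.39 -0.    1.35 -0.81] gap 0.0504 gf 42.9 wf [ 0.6  1.2 -2.6]
L:.075 tool delta [-0.0006  0.0017  0.1228]
L:.049 tool delta [-0.0006  0.0018  0.1488]
bottom z 0.1524097245061551 body (array([0.5854, 0.2827]), np.float64(0.0008))
-0.04 100 (array([0.5854, 0.2827]), np.float64(0.0008))
-0.03 117 (array([0.5854, 0.2824]), np.float64(0.0006))
-0.02 124 (array([0.5854, 0.2827]), np.float64(0.0009))
-0.01 108 (array([0.5856, 0.2824]), np.float64(0.0008))
```

To row units: 0.144 m is 14.4, 0.14 m is 14.

```bash
echo '[{"sy":0.1, "sz":3.5, "aperture":0.04}, {"sy":0.15, "sz":7, "aperture":0.04}, {"sy":0.15, "sz":10, "aperture":0.04}, {"sy":0.15, "sz":12, "aperture":0.04}, {"sy":0.15, "sz":13.4, "aperture":0.04}, {"sy":0.15, "sz":14, "aperture":0.04}, {"sy":0.15, "sz":14.4, "aperture":0.04}, {"sy":0.15, "sz":14.4, "aperture":0.04}, {"sy":0.15, "sz":14.4, "aperture":0.04}]' | python3 -m handwheel 40
python3 go.py L:.048
```

```text
time: 5.72
eef_pos: [0.5867, 0.285, 0.0555]
ee_rot: [0.207, 0.978, 0.001, 0.001]
wrist_force: [1.2, 0.1, -2.5]
finger_gap: 0.0504
grasp_force: 42.9
5.72 [0.5867 0.285  0.0555] y-line deg 66.08 tilt [ 0.002  0.001 -1.   ] j [ 0.35  0.52  1.57 -0.    1.04 -0.81] gap 0.0504 gf 42.9 wf [ 1.2  0.1 -2.5]
L:.048 tool delta [ 0.0002 -0.0012  0.0074]
```

To row units: 0.004 m is 0.4, 0.003 m is 0.3.

```bash
echo '[{"sz":0.15, "aperture":0.04}, {"sz":0.3, "aperture":0.04}, {"sz":0.4, "aperture":0.04}, {"sz":0.4, "aperture":0.04}]' | python3 -m handwheel 40
echo '[{"sz":0.1, "aperture":0.04}, {"sz":0.1, "aperture":0.04}]' | python3 -m handwheel
echo '[{"sz":0.1, "aperture":0.04}, {"sz":0.1, "aperture":0.04}]' | python3 -m handwheel
```

```text
time: 6.05
eef_pos: [0.5857, 0.2855, 0.0506]
ee_rot: [0.207, 0.978, 0.0, 0.0]
wrist_force: [0.2, -0.8, -2.2]
finger_gap: 0.0505
grasp_force: 42.9
time: 6.22
eef_pos: [0.5856, 0.2855, 0.0493]
ee_rot: [0.207, 0.978, 0.0, -0.0]
wrist_force: [-0.4, 0.2, -1.8]
finger_gap: 0.0507
grasp_force: 42.9
time: 6.38
eef_pos: [0.5858, 0.2855, 0.0489]
ee_rot: [0.207, 0.978, 0.0, 0.0]
wrist_force: [-2.2, -0.5, 1.2]
finger_gap: 0.0506
grasp_force: 43.2
```

Contact shows (−2.2 → +1.2 N). I'll release gently and rise.

```bash
echo '[{"aperture":0.056}, {"aperture":0.062}, {"aperture":0.08}, {"aperture":0.085}, {"aperture":0.085}]' | python3 -m handwheel 40
echo '[{"sz":-2, "aperture":0.085}, {"sz":-6, "aperture":0.085}, {"sz":-10, "aperture":0.085}, {"sz":-14, "aperture":0.085}, {"sz":-15, "aperture":0.085}]' | python3 -m handwheel 40
python3 go.py med:.2 med:.026
python3 - <<'E'
from h import *
for n in("scene","top"):
    P=cloud(n,f"pics/{n}2.png")[0];P=P[(np.hypot(*(P[:,:2]-[.586,.284]).T)<.05)]
    print(n,circ(P[(P[:,2]>.02)&(P[:,2]<.045)],.026) if n=="scene" else "",circ(P[(P[:,2]>.05)&(P[:,2]<.074)],.026),P[(P[:,2]<.125),2].max())
E
```

```text
time: 6.8
eef_pos: [0.5858, 0.2854, 0.0484]
ee_rot: [0.207, 0.978, 0.0, 0.0]
wrist_force: [0.1, 0.5, 0.3]
finger_gap: 0.0853
grasp_force: 0.0
time: 7.22
eef_pos: [0.589, 0.2866, 0.206]
ee_rot: [0.207, 0.978, 0.003, 0.005]
wrist_force: [0.4, -0.5, 1.4]
finger_gap: 0.085
grasp_force: 0.0
7.22 [0.589  0.2866 0.206 ] y-line deg 66.13 tilt [ 0.012  0.004 -1.   ] j [ 0.35  0.4   1.37  0.    1.35 -0.81] gap 0.085 gf 0.0 wf [ 0.4 -0.5  1.4]
med:.2 tool delta [-0.0444 -0.1401  0.0052]
med:.026 tool delta [-0.0428 -0.1416  0.1792]
scene (array([0.5866, 0.2849]), np.float64(0.0008)) (array([0.5865, 0.2854]), np.float64(0.0008)) 0.11188639149493435
top  (array([0.5853, 0.2852]), np.float64(0.0004)) 0.11319029661357131
```

```bash
echo '[{"sx":-1.2, "sy":-3.5, "aperture":0.085}, {"sx":-2.4, "sy":-7, "aperture":0.085}, {"sx":-3.6, "sy":-10.5, "aperture":0.085}, {"sx":-4.7, "sy":-13.8, "aperture":0.085}, {"sx":-4.7, "sy":-13.8, "aperture":0.085}, {"sx":-4.7, "sy":-13.8, "aperture":0.085}]' | python3 -m handwheel 40
python3 go.py med:.026
```

```text
time: 7.82
eef_pos: [0.5714, 0.1383, 0.1961]
ee_rot: [0.209, 0.978, -0.001, -0.002]
wrist_force: [-0.5, 0.7, 0.2]
finger_gap: 0.085
grasp_force: 0.0
7.82 [0.5714 0.1383 0.1961] y-line deg 65.93 tilt [-0.004 -0.    -1.   ] j [ 0.12  0.32  1.53  0.    1.3  -1.03] gap 0.085 gf 0.0 wf [-0.5  0.7  0.2]
med:.026 tool delta [-0.0012  0.003   0.17  ]
```

```bash
echo '[{"sy":0.1, "sz":4, "aperture":0.085}, {"sy":0.1, "sz":8, "aperture":0.085}, {"sy":0.1, "sz":11, "aperture":0.085}, {"sy":0.1, "sz":14, "aperture":0.085}, {"sy":0.1, "sz":16, "aperture":0.085}, {"sy":0.1, "sz":16.8, "aperture":0.085}, {"sy":0.1, "sz":17.1, "aperture":0.085}, {"sy":0.1, "sz":17.1, "aperture":0.085}, {"sy":0.1, "sz":17.1, "aperture":0.085}]' | python3 -m handwheel 35
python3 go.py med:.026
```

```text
time: 8.57
eef_pos: [0.5741, 0.1417, 0.0281]
ee_rot: [0.207, 0.978, 0.0, 0.001]
wrist_force: [0.1, -0.5, 0.2]
finger_gap: 0.0847
grasp_force: 0.0
8.57 [0.5741 0.1417 0.0281] y-line deg 66.15 tilt [ 0.002  0.    -1.   ] j [ 0.12  0.48  1.75  0.    0.92 -1.03] gap 0.0847 gf 0.0 wf [ 0.1 -0.5  0.2]
med:.026 tool delta [ 0.0006 -0.0014  0.0021]
```

```bash
echo '[{"sy":-0.1, "aperture":0.07}, {"sy":-0.1, "aperture":0.03}, {"sy":-0.1, "aperture":0.03}, {"sy":-0.1, "aperture":0.03}, {"sy":-0.1, "aperture":0.03}, {"sy":-0.1, "aperture":0.03}, {"sy":-0.1, "aperture":0.03}]' | python3 -m handwheel 35
python3 go.py M:.2
```

```text
time: 9.15
eef_pos: [0.5734, 0.1402, 0.0284]
ee_rot: [0.207, 0.978, 0.0, 0.001]
wrist_force: [-0.4, 0.9, 5.6]
finger_gap: 0.0389
grasp_force: 35.0
9.15 [0.5734 0.1402 0.0284] y-line deg 66.11 tilt [ 0.002  0.    -1.   ] j [ 0.12  0.47  1.75  0.    0.92 -1.03] gap 0.0389 gf 35.0 wf [-0.4  0.9  5.6]
M:.2 tool delta [ 0.0377 -0.246  -0.1719]
```

```bash
echo '[{"sz":-1.5, "aperture":0.03}, {"sz":-5, "aperture":0.03}, {"sz":-9, "aperture":0.03}, {"sz":-13, "aperture":0.03}, {"sx":0.5, "sy":-3, "sz":-15, "aperture":0.03}, {"sx":1, "sy":-6.5, "sz":-15, "aperture":0.03}, {"sx":1.5, "sy":-10, "sz":-15, "aperture":0.03}, {"sx":2, "sy":-13.5, "sz":-15, "aperture":0.03}, {"sx":2.6, "sy":-17, "sz":-15, "aperture":0.03}, {"sx":3.1, "sy":-20.5, "sz":-15, "aperture":0.03}, {"sx":3.6, "sy":-23.5, "sz":-15, "aperture":0.03}, {"sx":3.8, "sy":-24.6, "sz":-15, "aperture":0.03}]' | python3 -m handwheel 35
echo '[{"aperture":0.03}, {"aperture":0.03}, {"aperture":0.03}]' | python3 -m handwheel 35
python3 go.py M:.035
cat > held.py <<'E'
import sys
from h import *
r=float(sys.argv[1]);o=monitor.get_obs()["eef_pos"]
P=cloud("scene")[0];P=P[(np.hypot(*(P[:,:2]-o[:2]).T)<.045)&(P[:,2]>.05)]
print("tcp",o.round(4),"bottom above tcp",(np.percentile(P[:,2],1)+.002-o[2]).round(4))
for lo in(-.03,-.02,-.01):
    q=P[(P[:,2]>o[2]+lo)&(P[:,2]<o[2]+lo+.01)]
    if len(q)>8: print(lo,len(q),circ(q,r))
E
python3 held.py .02
```

```text
time: 10.15
eef_pos: [0.4354, -0.0718, 0.1769]
ee_rot: [0.208, 0.978, -0.001, -0.001]
wrist_force: [-0.4, -0.8, -0.8]
finger_gap: 0.0393
grasp_force: 35.9
time: 10.4
eef_pos: [0.4392, -0.0687, 0.1773]
ee_rot: [0.207, 0.978, 0.0, 0.0]
wrist_force: [0.8, -0.4, -1.2]
finger_gap: 0.039
grasp_force: 35.9
10.4 [ 0.4392 -0.0687  0.1773] y-line deg 66.13 tilt [ 0.001  0.001 -1.   ] j [-0.31  0.12  1.85  0.    1.17 -1.47] gap 0.039 gf 35.9 wf [ 0.8 -0.4 -1.2]
M:.035 tool delta [-1.000e-04 -1.000e-03  1.423e-01]
tcp [ 0.4392 -0.0687  0.1773] bottom above tcp -0.0208
-0.03 80 (array([ 0.4387, -0.0686]), np.float64(0.0007))
-0.02 79 (array([ 0.4392, -0.0687]), np.float64(0.0007))
-0.01 94 (array([ 0.4388, -0.0688]), np.float64(0.0008))
```

To row units: 0.14 m is 14, 0.138 m is 13.8.

```bash
echo '[{"sy":-0.1, "sz":3.5, "aperture":0.03}, {"sy":-0.1, "sz":7, "aperture":0.03}, {"sy":-0.1, "sz":10, "aperture":0.03}, {"sy":-0.1, "sz":12, "aperture":0.03}, {"sy":-0.1, "sz":13.2, "aperture":0.03}, {"sy":-0.1, "sz":13.8, "aperture":0.03}, {"sy":-0.1, "sz":14, "aperture":0.03}, {"sy":-0.1, "sz":14, "aperture":0.03}, {"sy":-0.1, "sz":14, "aperture":0.03}]' | python3 -m handwheel 35
echo '[{"sz":0.1, "aperture":0.03}, {"sz":0.2, "aperture":0.03}, {"sz":0.2, "aperture":0.03}]' | python3 -m handwheel
echo '[{"sz":0.1, "aperture":0.03}, {"sz":0.1, "aperture":0.03}]' | python3 -m handwheel
```

```text
time: 11.2
eef_pos: [0.4391, -0.0702, 0.038]
ee_rot: [0.207, 0.978, -0.0, 0.001]
wrist_force: [-0.1, 0.6, -1.2]
finger_gap: 0.0391
grasp_force: 35.9
time: 11.45
eef_pos: [0.4384, -0.0704, 0.0358]
ee_rot: [0.207, 0.978, -0.0, 0.001]
wrist_force: [0.9, -1.1, -1.6]
finger_gap: 0.0393
grasp_force: 35.9
time: 11.62
eef_pos: [0.4381, -0.0704, 0.0344]
ee_rot: [0.207, 0.978, 0.0, 0.0]
wrist_force: [0.7, -0.0, -0.7]
finger_gap: 0.0394
grasp_force: 35.9
```

To row units: 0.001 m is 0.1.

```bash
echo '[{"sz":0.1, "aperture":0.03}, {"sz":0.1, "aperture":0.03}]' | python3 -m handwheel 35
echo '[{"sz":0.1, "aperture":0.03}, {"sz":0.1, "aperture":0.03}, {"sz":0.1, "aperture":0.03}]' | python3 -m handwheel
```

```text
time: 11.78
eef_pos: [0.438, -0.0703, 0.0332]
ee_rot: [0.207, 0.978, 0.0, -0.0]
wrist_force: [0.1, -0.5, -1.1]
finger_gap: 0.0391
grasp_force: 35.9
time: 12.03
eef_pos: [0.4381, -0.0703, 0.0324]
ee_rot: [0.207, 0.978, 0.0, 0.0]
wrist_force: [-0.0, 0.5, 1.8]
finger_gap: 0.0393
grasp_force: 36.1
```

Contact (−1.1 → +1.8 N). Release and rise.

```bash
echo '[{"aperture":0.045}, {"aperture":0.05}, {"aperture":0.06}, {"aperture":0.07}, {"aperture":0.07}]' | python3 -m handwheel 35
echo '[{"sz":-2, "aperture":0.07}, {"sz":-6, "aperture":0.07}, {"sz":-10, "aperture":0.07}, {"sz":-14, "aperture":0.07}, {"sz":-16, "aperture":0.07}, {"sz":-16.5, "aperture":0.07}, {"sz":-16.5, "aperture":0.07}]' | python3 -m handwheel
python3 go.py drop:.2
python3 - <<'E'
from h import *
P=cloud("scene")[0];P=P[(np.hypot(*(P[:,:2]-[.439,-.07]).T)<.045)]
print(circ(P[(P[:,2]>.02)&(P[:,2]<.04)],.02),circ(P[(P[:,2]>.04)&(P[:,2]<.06)],.02),P[(P[:,2]<.12),2].max())
E
```

```text
time: 12.45
eef_pos: [0.438, -0.0703, 0.0323]
ee_rot: [0.207, 0.978, 0.0, -0.0]
wrist_force: [-0.1, 0.1, -0.0]
finger_gap: 0.0699
grasp_force: 0.0
time: 13.03
eef_pos: [0.439, -0.0706, 0.1989]
ee_rot: [0.207, 0.978, -0.0, 0.002]
wrist_force: [-0.4, 0.6, -0.7]
finger_gap: 0.0701
grasp_force: 0.0
13.03 [ 0.439  -0.0706  0.1989] y-line deg 66.12 tilt [ 0.004 -0.001 -1.   ] j [-0.32  0.1   1.82  0.    1.22 -1.47] gap 0.0701 gf 0.0 wf [-0.4  0.6 -0.7]
drop:.2 tool delta [-0.2209 -0.1482 -0.0003]
(array([ 0.4384, -0.0704]), np.float64(0.0007)) (array([ 0.4378, -0.0702]), np.float64(0.0006)) 0.09321025602286771
```

Medium is in. Next, the dropper bottle.

```bash
echo '[{"sx":-3.5, "sy":-2.3, "aperture":0.07}, {"sx":-7, "sy":-4.6, "aperture":0.07}, {"sx":-10.5, "sy":-7, "aperture":0.07}, {"sx":-14, "sy":-9.3, "aperture":0.07}, {"sx":-17.5, "sy":-11.7, "aperture":0.07}, {"sx":-20.5, "sy":-13.8, "aperture":0.07}, {"sx":-22.1, "sy":-14.8, "aperture":0.07}, {"sx":-22.1, "sy":-14.8, "aperture":0.07}, {"sx":-22.1, "sy":-14.8, "aperture":0.07}, {"sx":-22.1, "sy":-14.8, "aperture":0.07}]' | python3 -m handwheel 25
python3 go.py drop:.027
```

```text
time: 13.92
eef_pos: [0.5787, -0.2937, 0.1949]
ee_rot: [0.207, 0.978, 0.001, -0.002]
wrist_force: [-0.4, -0.1, -0.8]
finger_gap: 0.0702
grasp_force: 0.0
13.92 [ 0.5787 -0.2937  0.1949] y-line deg 66.12 tilt [-0.004  0.003 -1.   ] j [-0.58  0.41  1.39  0.    1.35 -1.73] gap 0.0702 gf 0.0 wf [-0.4 -0.1 -0.8]
drop:.027 tool delta [-0.0037 -0.001   0.1679]
```

```bash
echo '[{"sx":-0.2, "sy":-0.1, "sz":4, "aperture":0.07}, {"sx":-0.2, "sy":-0.1, "sz":8, "aperture":0.07}, {"sx":-0.2, "sy":-0.1, "sz":11, "aperture":0.07}, {"sx":-0.2, "sy":-0.1, "sz":14, "aperture":0.07}, {"sx":-0.2, "sy":-0.1, "sz":16, "aperture":0.07}, {"sx":-0.2, "sy":-0.1, "sz":16.8, "aperture":0.07}, {"sx":-0.2, "sy":-0.1, "sz":17.1, "aperture":0.07}, {"sx":-0.2, "sy":-0.1, "sz":17.1, "aperture":0.07}, {"sx":-0.2, "sy":-0.1, "sz":17.1, "aperture":0.07}]' | python3 -m handwheel 25
python3 go.py drop:.026
```

```text
time: 14.67
eef_pos: [0.5825, -0.2969, 0.0279]
ee_rot: [0.207, 0.978, -0.0, 0.001]
wrist_force: [-0.1, -0.2, 0.3]
finger_gap: 0.0703
grasp_force: 0.0
14.67 [ 0.5825 -0.2969  0.0279] y-line deg 66.15 tilt [ 0.002 -0.001 -1.   ] j [-0.58  0.55  1.6   0.    0.99 -1.73] gap 0.0703 gf 0.0 wf [-0.1 -0.2  0.3]
drop:.026 tool delta [0.0019 0.0007 0.0019]
```

To row units: 0.001 m is 0.1, 0.0005 m is 0.05.

```bash
echo '[{"sx":0.1, "sy":0.05, "aperture":0.05}, {"sx":0.1, "sy":0.05, "aperture":0.04}, {"sx":0.1, "sy":0.05, "aperture":0.02}, {"sx":0.1, "sy":0.05, "aperture":0.02}, {"sx":0.1, "sy":0.05, "aperture":0.02}, {"sx":0.1, "sy":0.05, "aperture":0.02}, {"sx":0.1, "sy":0.05, "aperture":0.02}]' | python3 -m handwheel 25
python3 go.py S:.2
```

```text
time: 15.25
eef_pos: [0.5815, -0.2962, 0.0274]
ee_rot: [0.207, 0.978, -0.0, 0.001]
wrist_force: [-0.5, 0.4, 4.6]
finger_gap: 0.0295
grasp_force: 24.8
15.25 [ 0.5815 -0.2962  0.0274] y-line deg 66.11 tilt [ 0.002 -0.001 -1.   ] j [-0.58  0.55  1.6   0.    0.99 -1.73] gap 0.0295 gf 24.8 wf [-0.5  0.4  4.6]
S:.2 tool delta [ 0.2774  0.2888 -0.173 ]
```

```bash
echo '[{"sz":-1.5, "aperture":0.02}, {"sz":-5, "aperture":0.02}, {"sz":-9, "aperture":0.02}, {"sz":-13, "aperture":0.02}, {"sx":2.5, "sy":2.5, "sz":-15, "aperture":0.02}, {"sx":5, "sy":5.2, "sz":-15, "aperture":0.02}, {"sx":7.6, "sy":7.9, "sz":-15, "aperture":0.02}, {"sx":10.2, "sy":10.6, "sz":-15, "aperture":0.02}, {"sx":12.8, "sy":13.3, "sz":-15, "aperture":0.02}, {"sx":15.4, "sy":16, "sz":-15, "aperture":0.02}, {"sx":18, "sy":18.7, "sz":-15, "aperture":0.02}, {"sx":20.6, "sy":21.4, "sz":-15, "aperture":0.02}]' | python3 -m handwheel 25
echo '[{"sx":2.6, "sy":2.7, "aperture":0.02}, {"sx":5, "sy":5.3, "aperture":0.02}, {"sx":6.5, "sy":6.9, "aperture":0.02}, {"sx":7.1, "sy":7.5, "aperture":0.02}, {"sx":7.1, "sy":7.5, "aperture":0.02}, {"sx":7.1, "sy":7.5, "aperture":0.02}, {"sx":7.1, "sy":7.5, "aperture":0.02}]' | python3 -m handwheel
python3 go.py S:.032
python3 held.py .015
```

```text
time: 16.25
eef_pos: [0.478, -0.0155, 0.1761]
ee_rot: [0.207, 0.978, 0.0, -0.0]
wrist_force: [1.0, 0.9, -1.0]
finger_gap: 0.0291
grasp_force: 25.0
time: 16.83
eef_pos: [0.4454, 0.0793, 0.1763]
ee_rot: [0.207, 0.978, -0.0, 0.0]
wrist_force: [-0.2, -0.2, -0.4]
finger_gap: 0.029
grasp_force: 25.0
16.83 [0.4454 0.0793 0.1763] y-line deg 66.08 tilt [ 0.001 -0.001 -1.   ] j [ 0.02  0.13  1.84 -0.    1.17 -1.13] gap 0.029 gf 25.0 wf [-0.2 -0.2 -0.4]
S:.032 tool delta [0.0013 0.0006 0.1443]
tcp [0.4454 0.0793 0.1763] bottom above tcp -0.0193
-0.03 49 (array([0.4453, 0.0794]), np.float64(0.0007))
-0.02 59 (array([0.4454, 0.0794]), np.float64(0.0007))
-0.01 62 (array([0.4457, 0.0793]), np.float64(0.001))
```

```bash
echo '[{"sx":0.1, "sy":0.05, "sz":3.5, "aperture":0.02}, {"sx":0.1, "sy":0.05, "sz":7, "aperture":0.02}, {"sx":0.1, "sy":0.05, "sz":10, "aperture":0.02}, {"sx":0.1, "sy":0.05, "sz":12, "aperture":0.02}, {"sx":0.1, "sy":0.05, "sz":13.2, "aperture":0.02}, {"sx":0.1, "sy":0.05, "sz":13.8, "aperture":0.02}, {"sx":0.1, "sy":0.05, "sz":14, "aperture":0.02}, {"sx":0.1, "sy":0.05, "sz":14, "aperture":0.02}, {"sx":0.1, "sy":0.05, "sz":14, "aperture":0.02}]' | python3 -m handwheel 25
echo '[{"sz":0.1, "aperture":0.02}, {"sz":0.2, "aperture":0.02}, {"sz":0.2, "aperture":0.02}]' | python3 -m handwheel
echo '[{"sz":0.1, "aperture":0.02}, {"sz":0.1, "aperture":0.02}, {"sz":0.1, "aperture":0.02}]' | python3 -m handwheel
```

```text
time: 17.63
eef_pos: [0.445, 0.0809, 0.037]
ee_rot: [0.207, 0.978, 0.0, 0.001]
wrist_force: [0.4, 0.2, -1.1]
finger_gap: 0.0293
grasp_force: 25.0
time: 17.88
eef_pos: [0.4443, 0.0813, 0.0348]
ee_rot: [0.207, 0.978, 0.0, 0.001]
wrist_force: [-1.2, 0.1, -0.8]
finger_gap: 0.029
grasp_force: 25.0
time: 18.13
eef_pos: [0.4439, 0.0813, 0.0334]
ee_rot: [0.207, 0.978, 0.0, 0.0]
wrist_force: [0.4, -0.2, 0.3]
finger_gap: 0.029
grasp_force: 25.0
```

```bash
echo '[{"sz":0.1, "aperture":0.02}, {"sz":0.1, "aperture":0.02}, {"sz":0.1, "aperture":0.02}]' | python3 -m handwheel 25
echo '[{"sz":0.07, "aperture":0.02}, {"sz":0.07, "aperture":0.02}]' | python3 -m handwheel
```

```text
time: 18.38
eef_pos: [0.4439, 0.0813, 0.0322]
ee_rot: [0.207, 0.978, 0.0, -0.0]
wrist_force: [-0.6, 0.3, -1.2]
finger_gap: 0.0293
grasp_force: 25.0
time: 18.55
eef_pos: [0.4439, 0.0813, 0.0315]
ee_rot: [0.207, 0.978, 0.0, -0.0]
wrist_force: [-0.1, 0.9, -0.5]
finger_gap: 0.0294
grasp_force: 25.0
```

```bash
echo '[{"sz":0.07, "aperture":0.02}, {"sz":0.07, "aperture":0.02}, {"sz":0.07, "aperture":0.02}]' | python3 -m handwheel 25
```

```text
time: 18.8
eef_pos: [0.4441, 0.0813, 0.0314]
ee_rot: [0.207, 0.978, 0.0, 0.0]
wrist_force: [-1.0, 0.9, 5.0]
finger_gap: 0.0289
grasp_force: 25.5
```

Contact (+5 N, z stopped). Release and rise.

```bash
echo '[{"aperture":0.034}, {"aperture":0.04}, {"aperture":0.05}, {"aperture":0.06}, {"aperture":0.06}]' | python3 -m handwheel 25
echo '[{"sz":-2, "aperture":0.06}, {"sz":-6, "aperture":0.06}, {"sz":-10, "aperture":0.06}, {"sz":-14, "aperture":0.06}, {"sz":-16, "aperture":0.06}, {"sz":-16.5, "aperture":0.06}, {"sz":-16.5, "aperture":0.06}]' | python3 -m handwheel
python3 go.py carton:.2
python3 - <<'E'
from h import *
P=cloud("scene")[0];A=P
P=P[(np.hypot(*(P[:,:2]-[.4445,.08]).T)<.04)]
print(circ(P[(P[:,2]>.02)&(P[:,2]<.035)],.015),circ(P[(P[:,2]>.035)&(P[:,2]<.053)],.015),P[(P[:,2]<.12),2].max())
for c,lo,hi in(((.454,-.225),.068,.09),((.677,.0476),.011,.02)):
    Q=A[(np.hypot(*(A[:,:2]-c).T)<.06)&(A[:,2]>lo)&(A[:,2]<hi)]
    b=cv2.boxPoints(cv2.minAreaRect((Q[:,:2]*1000).astype(np.float32)));print(b.round(1).tolist())
E
```

```text
time: 19.22
eef_pos: [0.4439, 0.0813, 0.0308]
ee_rot: [0.207, 0.978, 0.0, -0.0]
wrist_force: [-0.5, 0.5, -0.8]
finger_gap: 0.06
grasp_force: 0.0
time: 19.8
eef_pos: [0.4449, 0.0813, 0.1975]
ee_rot: [0.207, 0.978, 0.001, 0.002]
wrist_force: [-0.6, -0.4, -0.7]
finger_gap: 0.0602
grasp_force: 0.0
19.8 [0.4449 0.0813 0.1975] y-line deg 66.12 tilt [ 0.004  0.    -1.   ] j [ 0.03  0.11  1.81  0.    1.22 -1.13] gap 0.0602 gf 0.0 wf [-0.6 -0.4 -0.7]
carton:.2 tool delta [-0.1323 -0.2764 -0.0026]
(array([0.4445, 0.0813]), np.float64(0.0008)) (array([0.4442, 0.0812]), np.float64(0.0008)) 0.09823609433349759
[[422.0, -226.89999389648438], [479.1000061035156, -248.60000610351562], [488.5, -223.6999969482422], [431.5, -202.0]]
[[629.7999877929688, 27.600000381469727], [717.9000244140625, 15.0], [725.4000244140625, 67.4000015258789], [637.2999877929688, 80.0999984741211]]
```

To row units: -0.276 m is -27.6, -0.262 m is -26.2, -0.054 rad is -0.216.

```bash
echo '[{"sx":-1.6, "sy":-3.4, "rz":-0.216, "aperture":0.06}, {"sx":-3.2, "sy":-6.8, "rz":-0.216, "aperture":0.06}, {"sx":-4.8, "sy":-10.2, "rz":-0.216, "aperture":0.06}, {"sx":-6.4, "sy":-13.6, "rz":-0.216, "aperture":0.06}, {"sx":-8, "sy":-17, "rz":-0.216, "aperture":0.06}, {"sx":-9.6, "sy":-20.4, "rz":-0.216, "aperture":0.06}, {"sx":-11.2, "sy":-23.8, "rz":-0.216, "aperture":0.06}, {"sx":-12.5, "sy":-26.2, "rz":-0.216, "aperture":0.06}, {"sx":-13.2, "sy":-27.6, "rz":-0.216, "aperture":0.06}, {"sx":-13.2, "sy":-27.6, "rz":-0.216, "aperture":0.06}, {"sx":-13.2, "sy":-27.6, "rz":-0.216, "aperture":0.06}, {"sx":-13.2, "sy":-27.6, "rz":-0.216, "aperture":0.06}]' | python3 -m handwheel 25
python3 go.py carton:.027
```

```text
time: 20.85
eef_pos: [0.4518, -0.2231, 0.1942]
ee_rot: [0.18, 0.984, 0.001, -0.002]
wrist_force: [-0.1, 0.1, -0.0]
finger_gap: 0.0599
grasp_force: 0.0
20.85 [ 0.4518 -0.2231  0.1942] y-line deg 69.21 tilt [-0.003  0.003 -1.   ] j [-0.6   0.2   1.71  0.    1.24 -1.81] gap 0.0599 gf 0.0 wf [-0.1  0.1 -0. ]
carton:.027 tool delta [-0.0034 -0.0013  0.1672]
```

To row units: 0.17 m is 17, 0.168 m is 16.8.

```bash
echo '[{"sx":-0.2, "sy":-0.1, "sz":4, "aperture":0.06}, {"sx":-0.2, "sy":-0.1, "sz":8, "aperture":0.06}, {"sx":-0.2, "sy":-0.1, "sz":11, "aperture":0.06}, {"sx":-0.2, "sy":-0.1, "sz":14, "aperture":0.06}, {"sx":-0.2, "sy":-0.1, "sz":16, "aperture":0.06}, {"sx":-0.2, "sy":-0.1, "sz":16.8, "aperture":0.06}, {"sx":-0.2, "sy":-0.1, "sz":17, "aperture":0.06}, {"sx":-0.2, "sy":-0.1, "sz":17, "aperture":0.06}, {"sx":-0.2, "sy":-0.1, "sz":17, "aperture":0.06}]' | python3 -m handwheel 25
python3 go.py carton:.026
```

```text
time: 21.6
eef_pos: [0.4554, -0.2263, 0.0271]
ee_rot: [0.18, 0.984, -0.0, 0.001]
wrist_force: [-0.3, -0.4, 0.4]
finger_gap: 0.0599
grasp_force: 0.0
21.6 [ 0.4554 -0.2263  0.0271] y-line deg 69.26 tilt [ 0.002 -0.001 -1.   ] j [-0.6   0.38  1.93  0.    0.82 -1.81] gap 0.0599 gf 0.0 wf [-0.3 -0.4  0.4]
carton:.026 tool delta [0.0018 0.0007 0.0011]
```

To row units: 0.001 m is 0.1, 0.0005 m is 0.05.

```bash
echo '[{"sx":0.1, "sy":0.05, "aperture":0.045}, {"sx":0.1, "sy":0.05, "aperture":0.035}, {"sx":0.1, "sy":0.05, "aperture":0.018}, {"sx":0.1, "sy":0.05, "aperture":0.018}, {"sx":0.1, "sy":0.05, "aperture":0.018}, {"sx":0.1, "sy":0.05, "aperture":0.018}, {"sx":0.1, "sy":0.05, "aperture":0.018}]' | python3 -m handwheel 25
python3 go.py rect:.2
```

```text
time: 22.18
eef_pos: [0.4542, -0.2257, 0.0269]
ee_rot: [0.181, 0.984, -0.0, 0.001]
wrist_force: [-0.2, 1.3, 6.1]
finger_gap: 0.0257
grasp_force: 28.2
22.18 [ 0.4542 -0.2257  0.0269] y-line deg 69.2 tilt [ 0.002 -0.001 -1.   ] j [-0.6   0.38  1.94  0.    0.82 -1.81] gap 0.0257 gf 28.2 wf [-0.2  1.3  6.1]
rect:.2 tool delta [-0.1114  0.3345 -0.1729]
```

To row units: -0.15 m is -15, 0.266 m is 26.6, -0.222 rad is -0.888.

```bash
echo '[{"sz":-1.5, "aperture":0.018}, {"sz":-5, "aperture":0.018}, {"sz":-9, "aperture":0.018}, {"sz":-13, "aperture":0.018}, {"sx":-1.1, "sy":3.3, "sz":-15, "rz":-0.12, "aperture":0.018}, {"sx":-2.2, "sy":6.6, "sz":-15, "rz":-0.24, "aperture":0.018}, {"sx":-3.3, "sy":10, "sz":-15, "rz":-0.36, "aperture":0.018}, {"sx":-4.4, "sy":13.3, "sz":-15, "rz":-0.48, "aperture":0.018}, {"sx":-5.5, "sy":16.6, "sz":-15, "rz":-0.6, "aperture":0.018}, {"sx":-6.6, "sy":20, "sz":-15, "rz":-0.72, "aperture":0.018}, {"sx":-7.7, "sy":23.3, "sz":-15, "rz":-0.8, "aperture":0.018}, {"sx":-8.8, "sy":26.6, "sz":-15, "rz":-0.888, "aperture":0.018}]' | python3 -m handwheel 25
python3 go.py rect:.177
```

```text
time: 23.18
eef_pos: [0.631, -0.0064, 0.1758]
ee_rot: [0.07, 0.998, -0.0, -0.0]
wrist_force: [0.5, -0.8, 0.3]
finger_gap: 0.026
grasp_force: 27.4
23.18 [ 0.631  -0.0064  0.1758] y-line deg 82.0 tilt [-0. -0. -1.] j [-0.12  0.39  1.47 -0.    1.28 -1.55] gap 0.026 gf 27.4 wf [ 0.5 -0.8  0.3]
rect:.177 tool delta [-0.0379  0.0599 -0.0013]
```

```bash
echo '[{"sx":-1.8, "sy":3, "aperture":0.018}, {"sx":-3.2, "sy":5.2, "aperture":0.018}, {"sx":-3.8, "sy":6.1, "aperture":0.018}, {"sx":-3.8, "sy":6.1, "aperture":0.018}, {"sx":-3.8, "sy":6.1, "aperture":0.018}, {"sx":-3.8, "sy":6.1, "aperture":0.018}]' | python3 -m handwheel 25
python3 go.py rect:.036
python3 - <<'E'
from h import *
o=monitor.get_obs()["eef_pos"]
P,_,_=cloud("scene","pics/s3.png");P=P[(np.hypot(*(P[:,:2]-o[:2]).T)<.06)&(P[:,2]>.06)&(P[:,2]<o[2]-.003)]
print("z",P[:,2].min(),len(P),cv2.boxPoints(cv2.minAreaRect((P[:,:2]*1000).astype(np.float32))).round(1).tolist())
E
```

```text
time: 23.68
eef_pos: [0.6753, 0.0458, 0.1757]
ee_rot: [0.071, 0.997, -0.0, -0.001]
wrist_force: [-0.1, -0.5, -0.6]
finger_gap: 0.0258
grasp_force: 27.4
23.68 [0.6753 0.0458 0.1757] y-line deg 81.88 tilt [-0.002 -0.001 -1.   ] j [-0.03  0.46  1.35 -0.    1.33 -1.46] gap 0.0258 gf 27.4 wf [-0.1 -0.5 -0.6]
rect:.036 tool delta [-0.0015  0.0021  0.1397]
z 0.14621953508450555 284 [[644.7999877929688, 36.5], [651.2000122070312, 13.0], [713.7000122070312, 30.0], [707.2999877929688, 53.5]]
```

View pics/s3.png

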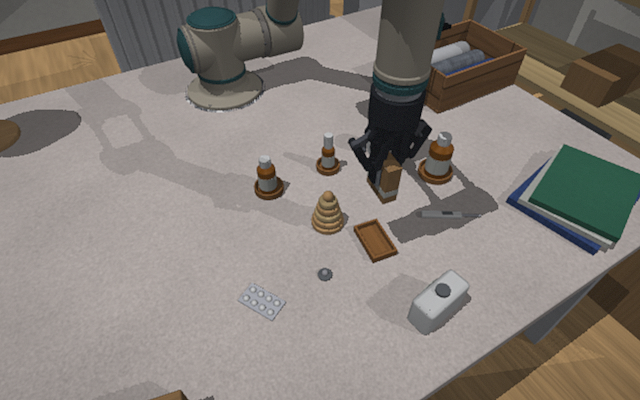

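All three bottles stand in their holders: large (437,158), medium (267,178), dropper (328,158). The carton hangs upright in the gripper at (384,175), above its holder (375,240). Lower it.

To row units: 0.14 m is 14, 0.138 m is 13.8.

```bash
echo '[{"sx":-0.1, "sy":0.1, "sz":3.5, "aperture":0.018}, {"sx":-0.1, "sy":0.1, "sz":7, "aperture":0.018}, {"sx":-0.1, "sy":0.1, "sz":10, "aperture":0.018}, {"sx":-0.1, "sy":0.1, "sz":12, "aperture":0.018}, {"sx":-0.1, "sy":0.1, "sz":13.2, "aperture":0.018}, {"sx":-0.1, "sy":0.1, "sz":13.8, "aperture":0.018}, {"sx":-0.1, "sy":0.1, "sz":14, "aperture":0.018}, {"sx":-0.1, "sy":0.1, "sz":14, "aperture":0.018}, {"sx":-0.1, "sy":0.1, "sz":14, "aperture":0.018}]' | python3 -m handwheel 25
echo '[{"sz":0.1, "aperture":0.018}, {"sz":0.2, "aperture":0.018}, {"sz":0.2, "aperture":0.018}, {"sz":0.2, "aperture":0.018}]' | python3 -m handwheel
echo '[{"sz":0.1, "aperture":0.018}, {"sz":0.1, "aperture":0.018}, {"sz":0.1, "aperture":0.018}]' | python3 -m handwheel
```

```text
time: 24.48
eef_pos: [0.6788, 0.0477, 0.0376]
ee_rot: [0.07, 0.998, 0.0, 0.002]
wrist_force: [0.6, 0.4, 0.1]
finger_gap: 0.0256
grasp_force: 27.4
time: 24.82
eef_pos: [0.6778, 0.0481, 0.0343]
ee_rot: [0.07, 0.998, 0.0, 0.0]
wrist_force: [0.6, 0.0, -0.9]
finger_gap: 0.0258
grasp_force: 27.4
time: 25.07
eef_pos: [0.6776, 0.0481, 0.0328]
ee_rot: [0.07, 0.998, 0.0, -0.0]
wrist_force: [0.2, -0.7, -1.0]
finger_gap: 0.0259
grasp_force: 27.4
```

To row units: 0.001 m is 0.1.

```bash
echo '[{"sz":0.1, "aperture":0.018}, {"sz":0.1, "aperture":0.018}, {"sz":0.1, "aperture":0.018}]' | python3 -m handwheel 25
echo '[{"sz":0.07, "aperture":0.018}, {"sz":0.07, "aperture":0.018}, {"sz":0.07, "aperture":0.018}]' | python3 -m handwheel
```

```text
time: 25.32
eef_pos: [0.6775, 0.0481, 0.0318]
ee_rot: [0.07, 0.998, 0.0, -0.0]
wrist_force: [-0.7, 1.3, -2.1]
finger_gap: 0.0257
grasp_force: 27.4
time: 25.57
eef_pos: [0.6776, 0.048, 0.0311]
ee_rot: [0.07, 0.998, 0.0, -0.0]
wrist_force: [-0.9, -0.7, -0.9]
finger_gap: 0.0254
grasp_force: 27.4
```

```bash
echo '[{"sz":0.07, "aperture":0.018}, {"sz":0.07, "aperture":0.018}, {"sz":0.07, "aperture":0.018}]' | python3 -m handwheel 25
echo '[{"sz":0.04, "aperture":0.018}, {"sz":0.04, "aperture":0.018}, {"sz":0.04, "aperture":0.018}]' | python3 -m handwheel
```

```text
time: 25.82
eef_pos: [0.6777, 0.048, 0.031]
ee_rot: [0.07, 0.998, 0.0, 0.0]
wrist_force: [-1.1, -0.5, 3.7]
finger_gap: 0.0259
grasp_force: 27.8
time: 26.07
eef_pos: [0.6777, 0.048, 0.031]
ee_rot: [0.07, 0.998, 0.0, 0.0]
wrist_force: [-2.6, 0.5, 5.5]
finger_gap: 0.0255
grasp_force: 28.2
```

Contact. Release, rise, retreat, then check.

Units first: shifts go in cm and turns go in units of 0.25 rad. So -0.22 m is -22, 0.22 m is 22.

```bash
echo '[{"aperture":0.03}, {"aperture":0.036}, {"aperture":0.045}, {"aperture":0.055}, {"aperture":0.055}]' | python3 -m handwheel 25
echo '[{"sz":-2, "aperture":0.055}, {"sz":-6, "aperture":0.055}, {"sz":-10, "aperture":0.055}, {"sz":-14, "aperture":0.055}, {"sz":-17, "aperture":0.055}, {"sz":-20, "aperture":0.055}, {"sz":-20, "aperture":0.055}, {"sz":-20, "aperture":0.055}]' | python3 -m handwheel
echo '[{"sx":4, "sy":-4, "aperture":0.055}, {"sx":7, "sy":-7, "aperture":0.055}, {"sx":10, "sy":-10, "aperture":0.055}, {"sx":13, "sy":-13, "aperture":0.055}, {"sx":16, "sy":-16, "aperture":0.055}, {"sx":19, "sy":-19, "aperture":0.055}, {"sx":21, "sy":-21, "aperture":0.055}, {"sx":22, "sy":-22, "aperture":0.055}, {"sx":22, "sy":-22, "aperture":0.055}, {"sx":22, "sy":-22, "aperture":0.055}]' | python3 -m handwheel
python3 - <<'E'
from h import *
P,_,_=cloud("top","pics/t4.png");S,_,_=cloud("scene","pics/s4.png")
for nm,C in(("T",P),("S",S)):
    Q=C[(np.hypot(*(C[:,:2]-[.677,.048]).T)<.06)&(C[:,2]>.068)&(C[:,2]<.09)]
    print(nm,"carton",cv2.minAreaRect((Q[:,:2]*1000).astype(np.float32)),np.median(Q[:,2]))
    for n,c in(("beaker",(.452,.219)),("toy",(.585,-.005))):
        Q=C[(np.hypot(*(C[:,:2]-c).T)<.065)&(C[:,2]>.008)];Q=Q[Q[:,2]<.1];print(n,Q[:,:2].min(0).round(3),Q[:,:2].max(0).round(3))
E
```

```text
time: 26.48
eef_pos: [0.6776, 0.048, 0.0298]
ee_rot: [0.07, 0.998, 0.0, -0.0]
wrist_force: [0.2, -0.2, -0.1]
finger_gap: 0.0554
grasp_force: 0.0
time: 27.15
eef_pos: [0.6787, 0.048, 0.2327]
ee_rot: [0.07, 0.998, 0.0, 0.003]
wrist_force: [-0.2, -0.4, -1.4]
finger_gap: 0.055
grasp_force: 0.0
time: 27.98
eef_pos: [0.4277, -0.139, 0.2289]
ee_rot: [0.072, 0.997, 0.001, -0.001]
wrist_force: [1.3, -0.2, 0.0]
finger_gap: 0.0548
grasp_force: 0.0
T carton ((675.9425659179688, 46.794227600097656), (26.143465042114258, 60.39537048339844), 81.84623718261719) 0.07789908993439296
beaker [0.422 0.189] [0.482 0.262]
toy [ 0.551 -0.038] [0.641 0.04 ]
S carton ((678.1079711914062, 46.4284782409668), (27.55357551574707, 61.33145523071289), 82.5722427368164) 0.07631521710966593
beaker [0.42  0.188] [0.484 0.262]
toy [ 0.566 -0.04 ] [0.641 0.036]
```

View pics/s4.png

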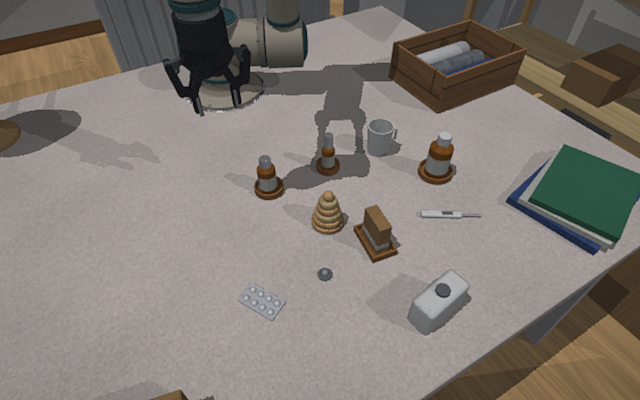

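View pics/t4.png

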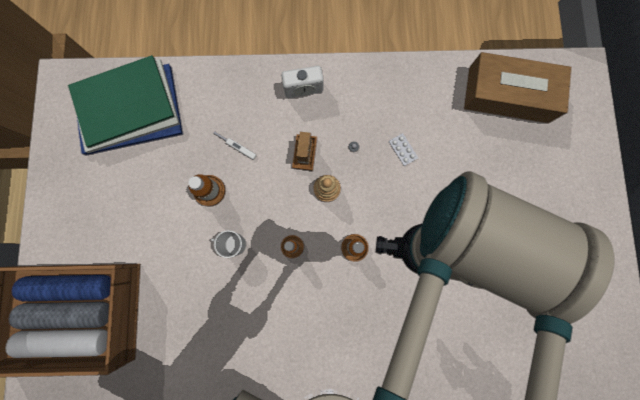

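All four medicines stand upright in their holders: carton (376,235), large (437,158), medium (267,178) and dropper (328,158) in the scene view. The beaker (380,135) and toy (327,212) haven't moved.

```bash
echo '[{"aperture":0.055}, {"aperture":0.055}, {"aperture":0.055}]' | python3 -m handwheel && python3 -c "
from rig import ticket
print(ticket.job_done())"
```

```text
time: 28.33
eef_pos: [0.4296, -0.1384, 0.2297]
ee_rot: [0.07, 0.998, 0.0, -0.0]
wrist_force: [-0.3, 0.0, 0.1]
finger_gap: 0.0549
grasp_force: 0.0
the job is handed in; nothing more can be done
None
```

All four medicines are standing upright in their matching holders, the beaker and stacking toy were not moved, and the job was handed in at about 28 s; no verdict came back.

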